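# Close and lock the filter hatch of a carver's chip box

## Task

The filter hatch of the chip box on the carving bench has been left open. With the fingertips push its loose cover fully home against the end stop, without lifting or tipping it, then set a fingertip in the slot of the yellow quarter-turn fastener and turn it clockwise until it stops, so that its tongue locks the cover in. Take the fingers away afterwards, and leave the tools and other things where they are.

Things in the scene. Friction and masses are not known exactly. Their poses are not given: they have to be found in the camera images.
- chip_box: grey bench dust collector fixed to the table, 320 (x) x 340 (y) x 90 mm high, at varying place and yaw. Origin: centre of underside; z up, x away from the robot. Its flat top, the deck, is at z 90. In its frame (mm): the fastener's axis stands at x -44, y -106; on the deck a white mark shows where the tongue points when open, a green one where it lies when locked.
- hatch_home (a point): point fixed to the chip box, axes as the box: where the cover's origin lies when fully home, box frame x 45, y 45, z 90 mm. From here (mm): a dark end stop 16 high has its face at x 75; aluminium guides 14 high have inner faces at y -86.5 (from x -73 to 75) and y 86.5 (from x -190 to 75); the filter well under the cover spans x -50 to 60, y -65 to 65.
- cover: loose aluminium plate 150 (x) x 167 (y) x 8 mm, about 0.4 kg, flat on the deck between the guides, axes as the chip box. A wooden push lip 10 mm thick runs along its whole near (-x) edge, top 28 mm above the underside. Origin: centre of underside; outer face of the lip at its x -75. Starts 30 to 60 mm short of home, on the robot's side; slides along the box's +x with a few N.
- latch (a joint): angle of the fastener, rad: 0 open (tongue to the chip box's -x, slot along x), growing clockwise from above to 1.57 at a hard stop = locked (tongue to the box's +y, just outside the outer face of the lip of the closed cover; slot along y). Starts at 0 to 0.3; about 0.1 N m of friction; stays where it is left. The tongue needs the cover home first, else it runs into the lip.
- latch_slot (a point): on the fastener's axis, on the slot's black floor, 107.5 mm above the table. The round yellow head is 96 mm across; the slot runs right across it through the axis, 38 mm wide, 18 deep, open above and at both ends. Its x runs along the slot and turns with the head. Red tongue under the head along its -x, 24 mm wide, to 95 mm from the axis. Fingertips about 30 mm off the axis push the wall round.
- polish_tin: red round tin, 44 mm across, 28 mm high, standing on the deck of the chip box, behind the yellow head. Origin: centre of its underside. Leave it alone.
- slip_stone: brick-red sharpening stone 20 x 80 x 12 mm lying on the rear strip of the chip box's deck, behind the end stop. Origin: centre of its underside. Leave it alone.
- mallet: wooden carver's mallet standing on its head, 84 mm across, 240 mm high, on the table to the right. Origin: centre of its underside. Leave it alone.
- gouge: carving gouge 220 mm long with a dark wooden handle, lying on the table to the right. Leave it alone.
- blank: pale wood blank 120 x 70 x 50 mm on the table to the left. Origin: centre of its underside. Leave it alone.
- wax_jar: amber jar, 64 mm across, 75 mm high, on the table to the left. Origin: centre of its underside. Leave it alone.
- figure: small turned wooden figure, 52 mm across, 110 mm high, on the table to the left. Origin: centre of its underside. Leave it alone.
Things that resemble listed ones, but are neither listed nor needed, are in the scene too. What is meant by the cover is not blue, and is the larger of those in its own colour.

How it is judged:
By the outcome, as a careful person would: the job done as asked, in the order asked, and still so for the second after the job is handed in, with the robot touching nothing.
It also fails if it takes over 51 s, if anything falls off the work surface, if the arm or the gripper's body presses on something with over 40 N, if the wrist force passes 120 N, or if a joint passes its speed limit or range.

## Robot

A 6-joint arm with a two-finger parallel gripper is mounted at the origin on the work surface. World frame = base frame: x ahead of the robot, y to its left, z up, the work surface at z = 0. Lengths are in mm, angles in rad, forces in N, time in s.
With the tool pointing down it reaches from about 275 to 1000 mm from the base axis. Payload 8.4 kg.
Tool frame: the origin (TCP) lies on the mounting face of the last link; the fingertips stand 173 mm ahead of it and the grasp point (between the pads) lies 155 mm ahead of it; z points along the fingers, y is the direction in which the jaws open and shut (so a half turn about z gives the same grasp; the last joint's range is limited). The gripper opens to 85 mm and grips with 20 to 120 N. Pads are 22 mm wide; open, the fingers measure 114 mm over their backs; the gripper's body (76 mm by 85 mm) begins 54 mm behind the grasp point. The pads swing forward as they close: fully open they stand 13 mm farther back than shut.
Start: joints at [1.119, 0.353, 1.633, -0, 1.155, -0.002], TCP at [271.74, 562.838, 404.681] pointing down, gripper open.
Joint ranges: [-2.63, 2.63], [-0.92, 2.1], [0.06, 2.66], [-1.3, 4.44], [0, 2.69], [-3.02, 3.02]. Speed limits (rad/s): [2.22, 2.22, 2.79, 3.14, 3.14, 3.14].

## Interface

Orientations are given as [roll, pitch, yaw] about the fixed x, y, z axes, in that order (R = Rz(yaw) Ry(pitch) Rx(roll)).
In Python, from rig import r, grab_frame, spotter gives the robot as it stands.
- The arm moves only by the tool apply_moves, never from a script. Its argument "motion" is text: rows parted by semicolons, each of 5 numbers parted by spaces: the opening, from -1 (shut) to 1 (fully open), then the shift along the tool's x, y, z as a fraction of full scale, then the turn about the tool's z as a fraction of full scale. In form: hand x y z twist; .... A call has 1 to 20 rows; each row is the pose to reach, as a shift and turn from the pose commanded when the call began, along the tool's axes at that moment, turning the shorter way round; what a row does not reach only later rows make up. Full scale, the value 1, is 1 m for a shift and pi rad for a turn. A row lasts 1/12 s, in which the tool goes at most 41.7 mm and 7.16 degrees, less where a joint would pass 70% of its speed; a pose out of reach is approached as far as the arm can. A call with a number of a shift or a turn outside -1 to 1 is refused whole. A call with a gripper value outside its range is refused whole. The fingers move at their own pace and stop on an object; "squeeze" is the grip in N (left out, the last holds). Time passes only in rows, so rows that repeat a pose let the fingers close. It gives the time, the measured TCP pose, the force and the opening at its end, in the units of the state.
- r.sense(): the state, without advancing time (a new reading comes with each control period).
- grab_frame(name): name is "scene" or "top"; returns a dict with "img" (400x640x3 uint8, red, green, blue), "fx", "fy", "cx", "cy" (pixels), "dist_coeffs" ([k1, k2, p1, p2, k3] as OpenCV has them; the pictures are not rectified), "R" (3x3) and "t" (3): a world point X has camera coordinates R X + t. Camera axes: x right, y down, z forward; pixel columns grow to the right and rows downward; lengths in mm; the calibration is good to about 2 mm. A picture is of the moment at which its call begins. There is no depth.
- r.sign_off(): hands the job in, once; it reports no verdict.
Trained networks look in the newest picture that a camera, given by its name, has taken for a name from the list of things; names that differ only in an ending like _2 or _b are one class to them, and where a whole thing is asked for, a point or a joint stands for the part that bears it (a point fixed in the world has none). Each returns a list of dicts, best first, with "conf" (0 to 1); they miss things now and then, are a little off and sometimes report something else, mostly with a low value. They report only what shows in the picture. A call takes as long as a camera call. They do not tell look-alikes from the thing itself.
- spotter.boxes_of(query, camera): "point" ([x, y, z] in mm, in world coordinates, good to about 4 mm: the middle of the surface that is visible of it).
- spotter.place_of(query, camera): "point" ([x, y, z] in mm, in world coordinates, good to about 4 mm: a listed point, or the origin of a listed thing).
The state is a dict: "clock": time; "qpos": joint angles; "qvel": joint speeds; "joint_efforts": joint torques, N m; "eef_pos": TCP position; "tcp_rot": TCP orientation; "contact_force": force on the tool from outside, world axes, zero at the start; "wrist_torque": the same for the moment, N m; "opening": opening from 0.0 (shut) to 1.0 (fully open).
Only numpy, scipy, OpenCV 4.12 (cv2) and the standard library are available. Lean on these libraries where they do the work, as an engineer would, in place of code of your own. Each camera call takes 0.05 s, during which the arm holds its last target.

## Working session

There is one attempt and no reset: what is moved stays moved. The work goes in short steps, Python scripts to look and compute and a tool call to move; the robot and the scene stay as the last step left them, time stands still between calls to the robot, and variables do not carry over. Pictures are saved under pics/ and viewed, and the job is handed in when it is done.

Besides the shell and the picture viewer there is one more tool, called after "Emit:" as name(argument=value, ...) on one line, values as JSON. apply_moves: Moves the arm, as the interface text tells. Its arguments: {"type":"object","properties":{"motion":{"type":"string"},"squeeze":{"type":"number"}},"required":["motion"]}

```bash
mkdir -p pics; ls
python3 - <<'E'
from rig import r, grab_frame, spotter
import cv2,json
for n in("scene","top"):
    f=grab_frame(n); cv2.imwrite(f"pics/{n}0.png",f["img"][:,:,::-1])
    print(n,f["fx"],f["fy"],f["cx"],f["cy"],f["dist_coeffs"],f["R"],f["t"])
    for q in("chip_box","cover","latch_slot","hatch_home","polish_tin","slip_stone"):
        for k in("place_of","boxes_of"):
            try: print(n,q,k,[( [round(v) for v in d["point"]],round(d["conf"],2)) for d in getattr(spotter,k)(q,n)])
            except Exception as e: print(q,k,e)
print(r.sense())
E
```

```text
pics
scene 423.0224445612581 423.0224445612581 314.0498965732257 201.72008189782542 [-0.03082008  0.          0.          0.          0.        ] [[-0.33197274  0.94319057 -0.01362543]
 [ 0.73474063  0.24949245 -0.63080086]
 [-0.59156597 -0.21941985 -0.77582513]] [ 167.09171816 -316.61025951 1545.28045297]
scene chip_box place_of [([579, 43, 0], 0.92)]
scene chip_box boxes_of [([654, 16, 89], 0.85)]
scene cover place_of [([257, -272, 0], 0.75), ([587, 86, 88], 0.66), ([494, -275, -1], 0.61), ([473, 443, -1], 0.58)]
scene cover boxes_of [([264, -264, 7], 0.88), ([498, -271, 5], 0.84), ([580, 90, 94], 0.59)]
scene latch_slot place_of [([534, -66, 108], 0.58)]
scene latch_slot boxes_of [([534, -66, 111], 0.64)]
scene hatch_home place_of [([619, 87, 88], 0.64)]
scene hatch_home boxes_of [([652, 14, 90], 0.77)]
scene polish_tin place_of [([677, -56, 88], 0.58)]
scene polish_tin boxes_of [([683, -51, 120], 0.84)]
scene slip_stone place_of [([722, 78, 93], 0.73)]
scene slip_stone boxes_of [([723, 77, 104], 0.8)]
top 467.9776241046775 467.9776241046775 317.2176693525914 191.29471072457935 [-
[... 998 characters left out ...]
3], 0.55), ([527, -62, 108], 0.46)]
{'clock': 1.3, 'qpos': array([ 1.11859255e+00,  3.52993718e-01,  1.63340500e+00, -2.12722372e-05,
        1.15518235e+00, -2.40951414e-03]), 'qvel': array([-0.00027823,  0.0004815 , -0.00062188,  0.00108331, -0.00025617,
       -0.00046943]), 'joint_efforts': array([-7.57326070e-04, -6.05172014e+01, -3.42440915e+01, -1.99527044e-04,
        8.43331218e-04, -4.67060067e-05]), 'eef_pos': array([271.74762348, 562.83471186, 404.68274888]), 'tcp_rot': array([3.14158112e+00, 1.94892523e-05, 2.69180698e+00]), 'contact_force': array([0.19553903, 0.56284229, 0.17238268]), 'wrist_torque': array([ 0.00467417, -0.01477672, -0.01362418]), 'opening': 1.0016277779783866}
```

View pics/scene0.png

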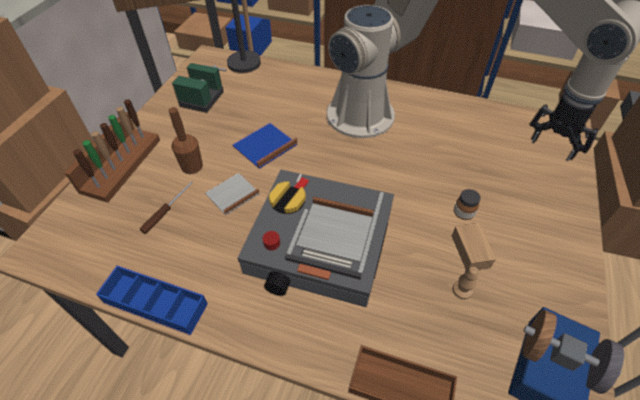

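View pics/top0.png

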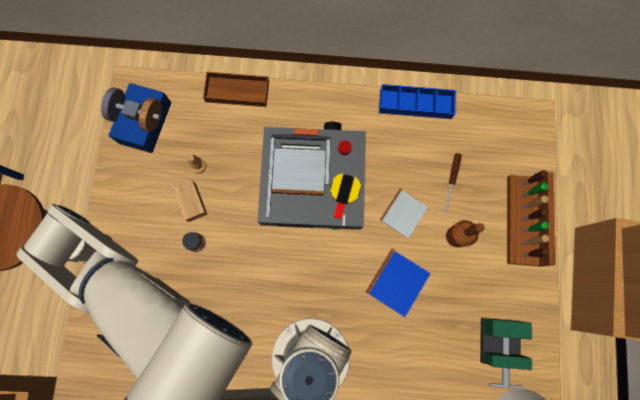

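```bash
cat > h.py <<'E'
import numpy as np, cv2
def proj(f,P):
    P=np.asarray(P,float).reshape(-1,1,3)
    rv,_=cv2.Rodrigues(np.array(f["R"],float)); K=np.array([[f["fx"],0,f["cx"]],[0,f["fy"],f["cy"]],[0,0,1]])
    return cv2.projectPoints(P,rv,np.array(f["t"],float),K,np.array(f["dist_coeffs"],float))[0].reshape(-1,2)
def unproj(f,uv,z):
    K=np.array([[f["fx"],0,f["cx"]],[0,f["fy"],f["cy"]],[0,0,1]])
    p=cv2.undistortPoints(np.array(uv,float).reshape(-1,1,2),K,np.array(f["dist_coeffs"],float)).reshape(-1,2)
    R=np.array(f["R"]);c=-R.T@np.array(f["t"]); d=np.c_[p,np.ones(len(p))]@R
    return c+d*((z-c[2])/d[:,2])[:,None]
def w(pose,P):
    x,y,a=pose;c,s=np.cos(a),np.sin(a);P=np.asarray(P,float).reshape(-1,3)
    return np.c_[x+c*P[:,0]-s*P[:,1],y+s*P[:,0]+c*P[:,1],P[:,2]]
def crop(f,ctr,hw,k,name,lines=(),pts=()):
    u,v=map(int,ctr);a,b=hw
    im=cv2.resize(np.ascontiguousarray(f["img"][v-b:v+b,u-a:u+a,::-1]),None,fx=k,fy=k,interpolation=cv2.INTER_CUBIC)
    tr=lambda q:tuple(int(round(t)) for t in ((q[0]-u+a+.5)*k,(q[1]-v+b+.5)*k))
    for L,col in lines:
        q=proj(f,L)
        for i in range(len(q)-1): cv2.line(im,tr(q[i]),tr(q[i+1]),col,1)
    cv2.imwrite(name,im); print(name,im.shape)
E
python3 - <<'E'
from rig import r, grab_frame, spotter
from h import *
B=np.array([[0,0],[45,45],[-44,-106]],float)
W=np.array([[579,42.5],[617.5,86.5],[535,-63.5]])
b=B-B.mean(0);v=W-W.mean(0)
a=np.arctan2((b[:,0]*v[:,1]-b[:,1]*v[:,0]).sum(),(b*v).sum())
c,s=np.cos(a),np.sin(a);t=W.mean(0)-np.array([[c,-s],[s,c]])@B.mean(0)
pose=(t[0],t[1],a);print(pose)
X,Y=160,170
box=[(-X,-Y,90),(X,-Y,90),(X,Y,90),(-X,Y,90),(-X,-Y,90)]
stop=[(120,-41.5,106),(120,131.5,106)]
g2=[(-145,131.5,104),(120,131.5,104)];g1=[(-28,-41.5,104),(120,-41.5,104)]
th=np.linspace(0,2*np.pi,40)
head=np.c_[-44+48*np.cos(th),-106+48*np.sin(th),0*th+125.5]
for n,ctr in(("top",(312,178)),("scene",(322,232))):
    f=grab_frame(n)
    crop(f,ctr,(75,70),5,f"pics/{n}1.png",[(w(pose,L),(0,0,255)) for L in(box,)]+[(w(pose,L),(255,0,255)) for L in(stop,g1,g2,head)])
E
```

```text
(np.float64(576.3390924471798), np.float64(42.152552719589195), np.float64(0.024314169916576887))
pics/top1.png (700, 750, 3)
pics/scene1.png (700, 750, 3)
```

View pics/top1.png

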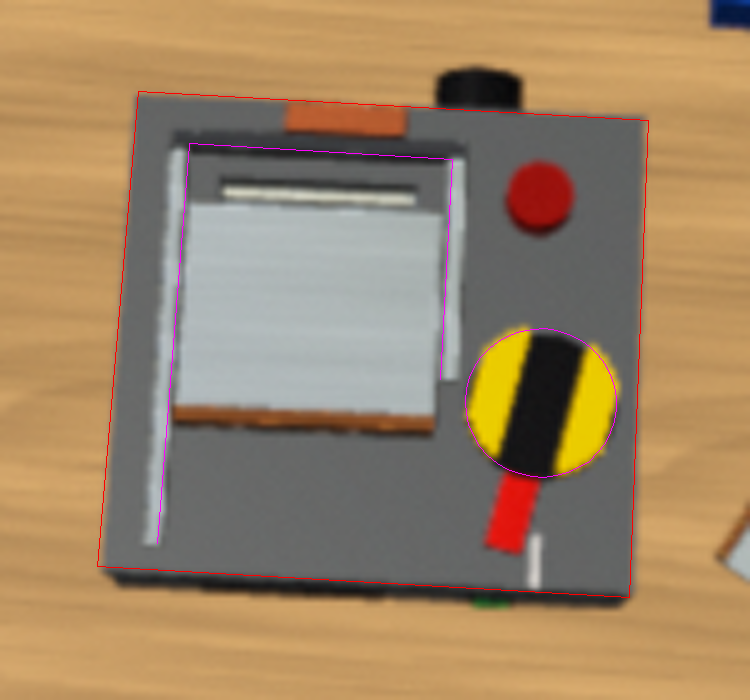

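View pics/scene1.png

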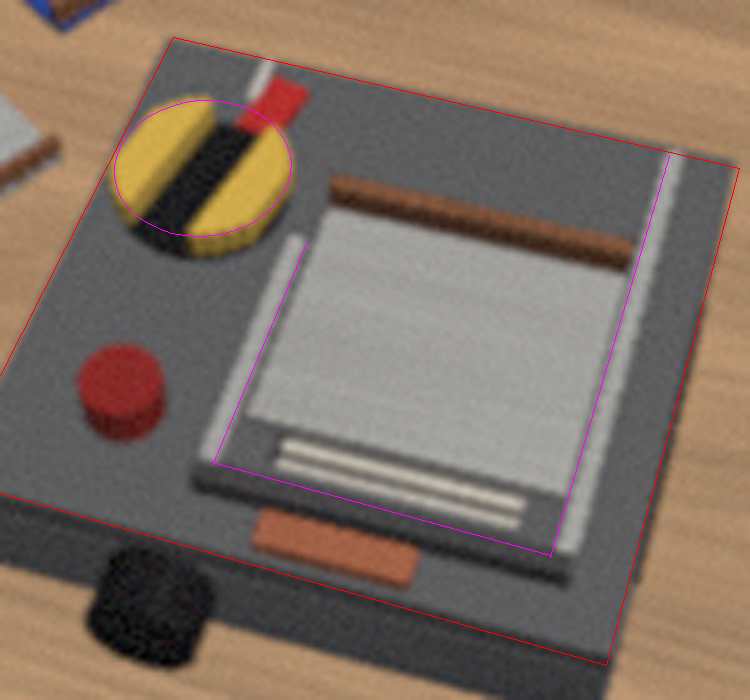

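The cover wanted is the bright aluminium plate between the guides, at top (298,170). The look-alikes are the smaller grey plate on the table at (405,212) and the blue one at (398,282). The close crop confirms the choice: it lies in the guides, about 33 mm short of the stop. The latch is open at about 0.2 rad. The box fits at (576,42), yaw 0.024. I'll move above the space in front of the lip, jaws along box y.

Emit:
apply_moves(motion="1 -0.39 -0.342 0 -0.151; 1 -0.39 -0.342 0 -0.151; 1 -0.39 -0.342 0 -0.151; 1 -0.39 -0.342 0 -0.151; 1 -0.39 -0.342 0 -0.151; 1 -0.39 -0.342 0 -0.151; 1 -0.39 -0.342 0 -0.151; 1 -0.39 -0.342 0 -0.151; 1 -0.39 -0.342 0 -0.151; 1 -0.39 -0.342 0 -0.151; 1 -0.39 -0.342 0 -0.151; 1 -0.39 -0.342 0 -0.151; 1 -0.39 -0.342 0 -0.151; 1 -0.39 -0.342 0 -0.151; 1 -0.39 -0.342 0.08 -0.151; 1 -0.39 -0.342 0.11 -0.151; 1 -0.39 -0.342 0.11 -0.151; 1 -0.39 -0.342 0.11 -0.151; 1 -0.39 -0.342 0.11 -0.151")

```text
clock: 2.98
eef_pos: [473.8, 85.7, 294.1]
tcp_rot: [-3.141, -0.003, -3.117]
contact_force: [0.7, 0.1, 0.9]
opening: 1.003
```

Run:
```python
from rig import r, grab_frame, spotter
from h import *
s=r.sense();p=np.array(s["eef_pos"]);yaw=s["tcp_rot"][2];print(p,s["tcp_rot"])
tx=np.array([np.cos(yaw),np.sin(yaw),0]);ty=np.array([np.sin(yaw),-np.cos(yaw),0]);tz=np.array([0,0,-1.])
L=[]
for d,col in((160,(0,0,255)),(173,(255,0,255))):
    for q in(-42.5,42.5):
        L.append(([p+tz*d+ty*q+tx*a for a in(-11,11)],col))
pose=(576.3,42.2,.0243)
for n in("top","scene"):
    f=grab_frame(n)
    crop(f,proj(f,p+tz*150)[0],(75,60),5,f"pics/{n}2.png",L)
```

```text
[473.80143857  85.68481958 294.14794974] [-3.14123584e+00 -3.06726943e-03 -3.11661488e+00]
pics/top2.png (600, 750, 3)
pics/scene2.png (600, 750, 3)
```

View pics/top2.png

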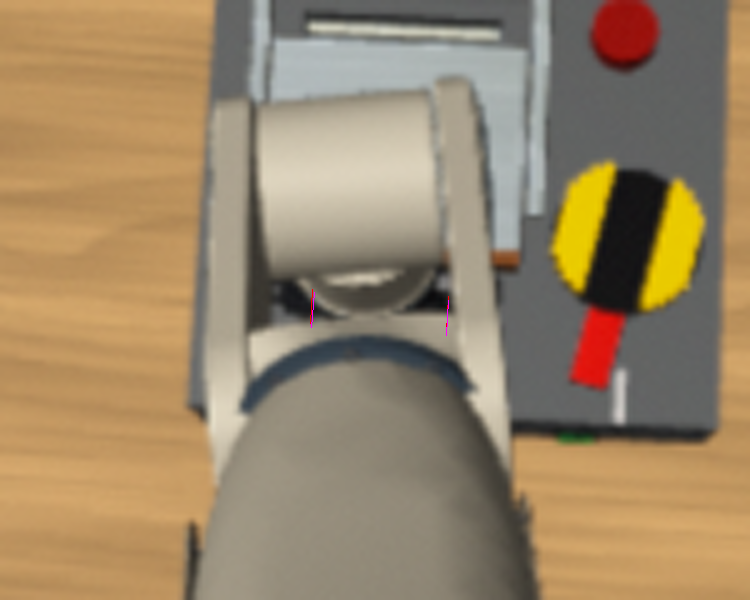

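View pics/scene2.png

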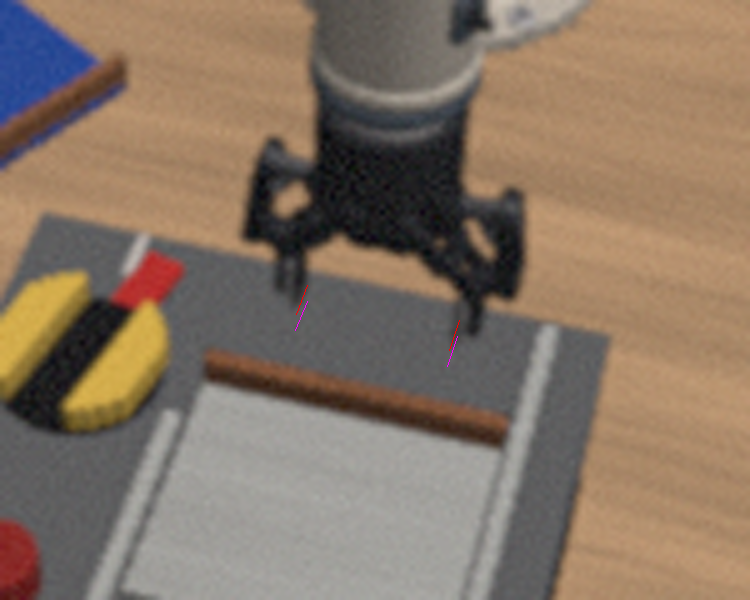

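The scene crop shows the fingertips at about (292,300) and (473,332), matching the 160 mm reach for fully open. I'll lower them to about 98 mm, still some 25 mm in front of the lip.

Emit:
apply_moves(motion="1 0 0 0.015 0; 1 0 0 0.028 0; 1 0 0 0.036 0; 1 0 0 0.036 0; 1 0 0 0.036 0")

```text
clock: 3.5
eef_pos: [474.7, 85.5, 259.7]
tcp_rot: [3.141, 0.001, -3.117]
contact_force: [-0.9, -1.2, -0.3]
opening: 0.999
```

Emit:
apply_moves(motion="1 -0.006 0 0 0; 1 -0.012 0 0 0; 1 -0.018 0 0 0; 1 -0.022 0 0 0; 1 -0.025 0 0 0; 1 -0.028 0 0 0; 1 -0.031 0 0 0; 1 -0.034 0 0 0; 1 -0.037 0 0 0; 1 -0.04 0 0 0; 1 -0.043 0 0 0; 1 -0.046 0 0 0; 1 -0.049 0 0 0; 1 -0.049 0 0 0")

```text
clock: 4.67
eef_pos: [524.1, 86.5, 258.8]
tcp_rot: [3.141, 0.001, -3.117]
contact_force: [0.0, 0.6, 0.2]
opening: 1.0
```

Run:
```python
from rig import r, grab_frame, spotter
from h import *
pose=(576.3,42.2,.0243)
f=grab_frame("scene")
crop(f,(330,225),(75,60),5,"pics/scene3.png",[(w(pose,[(-30,-38,118),(-30,128,118)]),(0,0,255))])
print(r.sense()["contact_force"])
```

```text
pics/scene3.png (600, 750, 3)
[ 0.83776298  0.10057213 -0.39758619]
```

View pics/scene3.png

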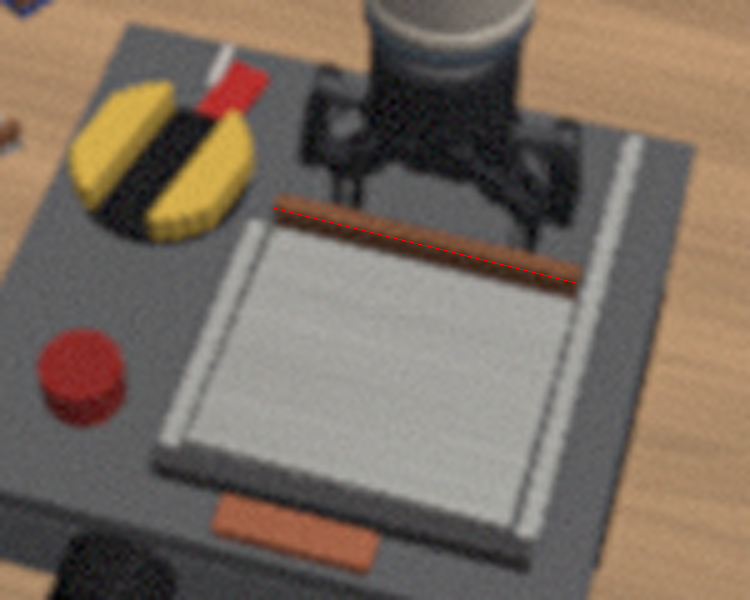

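The cover has slid close to the stop, with its lip edge at about (430,240) in the crop. I'll keep pushing slowly and watch the force.

Emit:
apply_moves(motion="1 -0.001 0 0 0; 1 -0.002 0 0 0; 1 -0.003 0 0 0; 1 -0.004 0 0 0; 1 -0.005 0 0 0")

```text
clock: 5.13
eef_pos: [528.1, 86.6, 258.7]
tcp_rot: [-3.142, -0.0, -3.117]
contact_force: [-4.5, 0.5, 3.3]
opening: 1.004
```

Emit:
apply_moves(motion="1 -0.001 0 0 0; 1 -0.002 0 0 0; 1 -0.003 0 0 0; 1 -0.004 0 0 0; 1 -0.004 0 0 0; 1 -0.004 0 0 0")

```text
clock: 5.63
eef_pos: [532.3, 86.7, 258.6]
tcp_rot: [-3.142, -0.0, -3.117]
contact_force: [-5.3, 0.6, 3.5]
opening: 0.998
```

Emit:
apply_moves(motion="1 -0.001 0 0 0; 1 -0.002 0 0 0; 1 -0.003 0 0 0; 1 -0.003 0 0 0; 1 -0.003 0 0 0")

```text
clock: 6.05
eef_pos: [533.3, 86.7, 258.2]
tcp_rot: [-3.141, -0.006, -3.117]
contact_force: [-13.8, 0.2, 10.8]
opening: 1.001
```

Emit:
apply_moves(motion="1 -0.001 0 0 0; 1 -0.002 0 0 0; 1 -0.002 0 0 0")

```text
clock: 6.3
eef_pos: [534.0, 86.7, 257.9]
tcp_rot: [-3.141, -0.01, -3.117]
contact_force: [-20.9, -0.0, 16.0]
opening: 0.998
```

Run:
```python
from rig import r, grab_frame, spotter
from h import *
pose=(576.3,42.2,.0243)
f=grab_frame("scene")
crop(f,(330,225),(75,60),5,"pics/scene4.png",[(w(pose,[(-30,-38,118),(-30,128,118)]),(0,0,255))])
print(r.sense()["contact_force"],r.sense()["eef_pos"])
```

```text
pics/scene4.png (600, 750, 3)
[-21.33206051  -0.63968993  15.85314956] [533.98228487  86.69921724 257.94209328]
```

View pics/scene4.png

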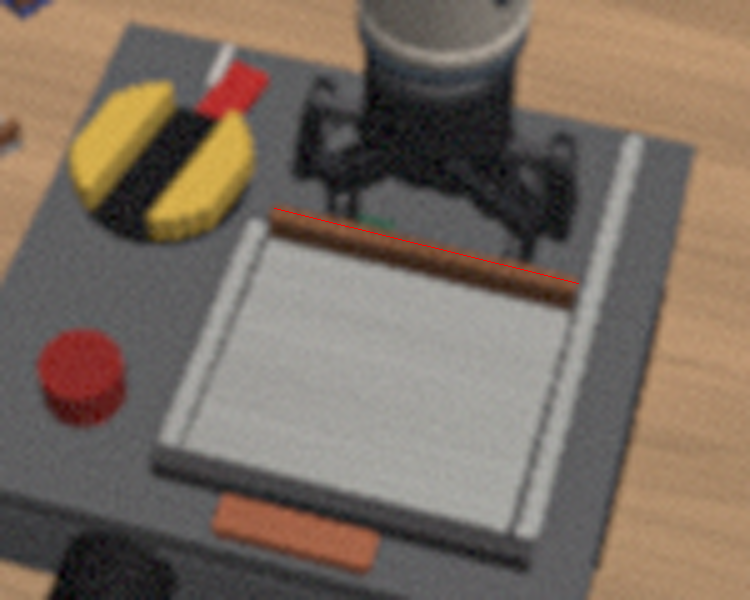

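The cover is against the stop: force rose to 21 N with almost no motion, the lip edge lies on the modelled home line, and the green mark now shows at crop (377,222). I'll back off and then rise.

Emit:
apply_moves(motion="1 0.005 0 0 0; 1 0.02 0 0 0; 1 0.04 0 0 0; 1 0.045 0 0 0; 1 0.045 0 0 0; 1 0.045 0 -0.03 0; 1 0.045 0 -0.06 0; 1 0.045 0 -0.1 0; 1 0.045 0 -0.13 0; 1 0.045 0 -0.13 0; 1 0.045 0 -0.13 0")

```text
clock: 7.27
eef_pos: [494.1, 85.9, 391.1]
tcp_rot: [3.141, 0.006, -3.117]
contact_force: [0.2, 0.1, -0.4]
opening: 1.002
```

Run:
```python
from rig import r, grab_frame, spotter
from h import *
pose=(576.3,42.2,.0243)
th=np.linspace(0,2*np.pi,60)
head=np.c_[-44+48*np.cos(th),-106+48*np.sin(th),0*th+125.5]
for n in("top","scene"):
    f=grab_frame(n)
    crop(f,proj(f,w(pose,[(-44,-106,110)]))[0],(45,36),8,f"pics/{n}5.png",[(w(pose,head),(255,0,255)),(w(pose,[(-92,-106,125.5),(4,-106,125.5)]),(0,0,255))])
    m=cv2.inRange(cv2.cvtColor(f["img"],cv2.COLOR_RGB2HSV),(20,150,90),(35,255,255))
    ys,xs=np.nonzero(m);print(n,len(xs))
    print([( [round(v,1) for v in d["point"]],round(d["conf"],2)) for d in spotter.place_of("latch_slot",n)])
s=r.sense();print(s["eef_pos"],s["tcp_rot"],s["qpos"],s["contact_force"])
```

```text
pics/top5.png (576, 720, 3)
top 404
[]
pics/scene5.png (576, 720, 3)
scene 530
[([530.2, -67.4, 107.0], 0.92)]
[492.22927673  85.66866979 387.4454299 ] [-3.14126108e+00 -1.84498402e-03 -3.11703023e+00] [ 1.69334937e-01  1.77150843e-01  1.91386732e+00 -7.13048881e-05
  1.05244801e+00 -1.42598873e+00] [-0.30718766 -0.61462324 -0.77336306]
```

View pics/top5.png

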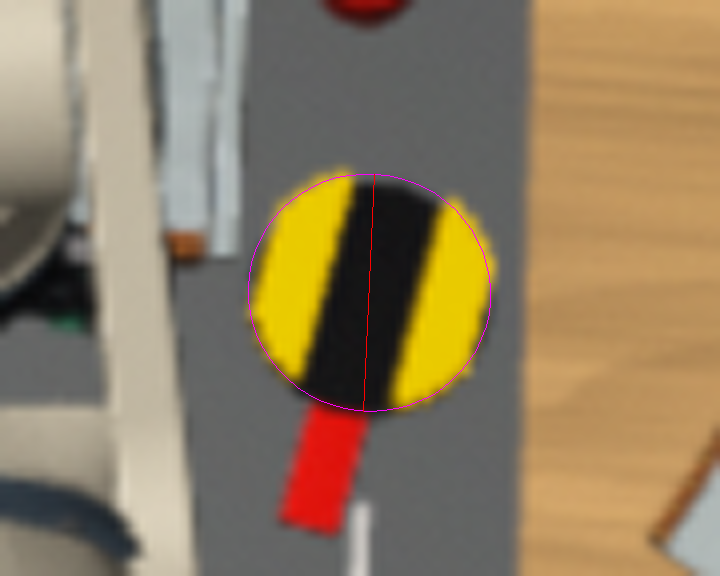

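View pics/scene5.png

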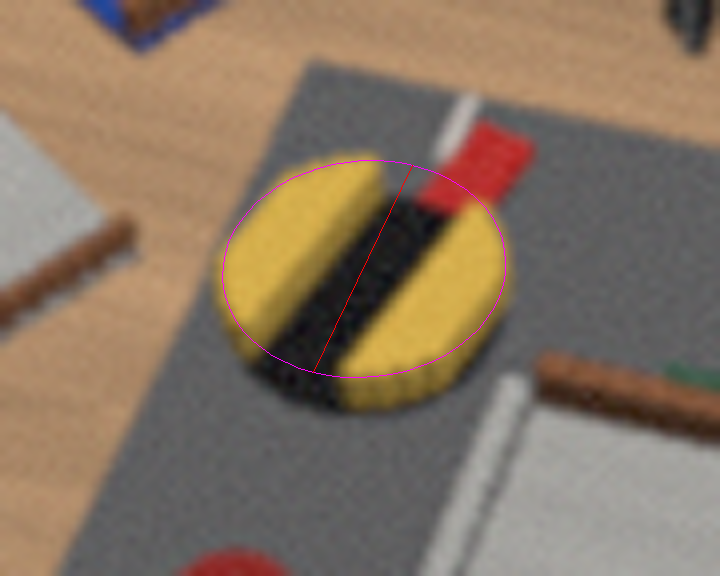

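Top and scene crops: the head is centred at crop (373,289) in top, within about 2 mm of the model. The slot is at about 0.19 rad. I'll go above the head with the jaws along the slot and about 52 mm apart.

Emit:
apply_moves(motion="0.22 -0.039 -0.152 0 0.56; 0.22 -0.039 -0.152 0 0.56; 0.22 -0.039 -0.152 0 0.56; 0.22 -0.039 -0.152 0 0.56; 0.22 -0.039 -0.152 0 0.56; 0.22 -0.039 -0.152 0 0.56; 0.22 -0.039 -0.152 0 0.56; 0.22 -0.039 -0.152 0 0.56; 0.22 -0.039 -0.152 0 0.56; 0.22 -0.039 -0.152 0 0.56; 0.22 -0.039 -0.152 0 0.56; 0.22 -0.039 -0.152 0 0.56; 0.22 -0.039 -0.152 0 0.56; 0.22 -0.039 -0.152 0 0.56; 0.22 -0.039 -0.152 0 0.56; 0.22 -0.039 -0.152 0.04 0.56; 0.22 -0.039 -0.152 0.07 0.56; 0.22 -0.039 -0.152 0.07 0.56; 0.22 -0.039 -0.152 0.07 0.56")

```text
clock: 9.05
eef_pos: [534.4, -65.2, 317.2]
tcp_rot: [-3.137, 0.0, 1.409]
contact_force: [0.1, -1.2, 0.1]
opening: 0.615
```

Run:
```python
from rig import r, grab_frame, spotter
from h import *
s=r.sense();p=np.array(s["eef_pos"]);yaw=s["tcp_rot"][2];print(p,s["tcp_rot"],s["opening"],s["qpos"])
tx=np.array([np.cos(yaw),np.sin(yaw),0]);ty=np.array([np.sin(yaw),-np.cos(yaw),0]);tz=np.array([0,0,-1.])
L=[]
for d,col in((160,(0,0,255)),(173,(255,0,255))):
    for q in(-26,26): L.append(([p+tz*d+ty*q+tx*a for a in(-11,11)],col))
f=grab_frame("scene")
crop(f,proj(f,p+tz*175)[0],(45,36),8,"pics/scene6.png",L)
```

```text
[534.35740393 -65.20989924 317.16777684] [-3.13692283e+00  1.94353759e-04  1.40938961e+00] 0.6152468682356944 [-1.24213774e-01  3.24697953e-01  1.89675391e+00 -2.57649199e-05
  9.24814608e-01  3.72089563e-02]
pics/scene6.png (576, 720, 3)
```

View pics/scene6.png

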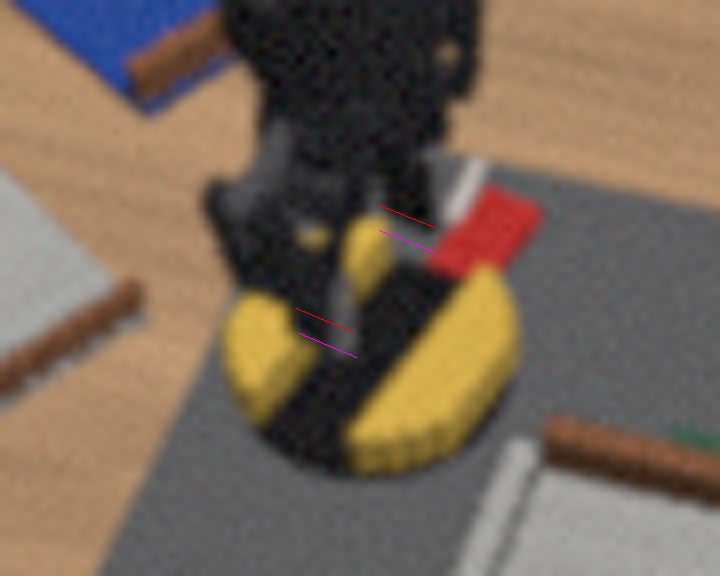

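The tips are above the slot on both sides of the axis, reaching about 166 mm, with the near one at crop (340,340). I'll descend in stages.

Emit:
apply_moves(motion="0.22 0 0 0.012 0; 0.22 0 0 0.022 0; 0.22 0 0 0.028 0; 0.22 0 0 0.032 0; 0.22 0 0 0.034 0; 0.22 0 0 0.034 0")

```text
clock: 9.6
eef_pos: [535.0, -65.3, 284.6]
tcp_rot: [-3.141, 0.0, 1.407]
contact_force: [-0.0, 1.1, -0.6]
opening: 0.61
```

Run:
```python
from rig import r, grab_frame, spotter
from h import *
s=r.sense();p=np.array(s["eef_pos"]);print(p,s["tcp_rot"],s["contact_force"],s["wrist_torque"])
f=grab_frame("scene")
crop(f,proj(f,p+np.array([0,0,-175]))[0],(45,36),8,"pics/scene7.png")
```

```text
[534.98323189 -65.27481877 284.64966801] [-3.14136047e+00  2.03996239e-05  1.40707207e+00] [-0.04897202  1.0663913  -0.55691885] [-0.02453789  0.02607207  0.00086979]
pics/scene7.png (576, 720, 3)
```

View pics/scene7.png

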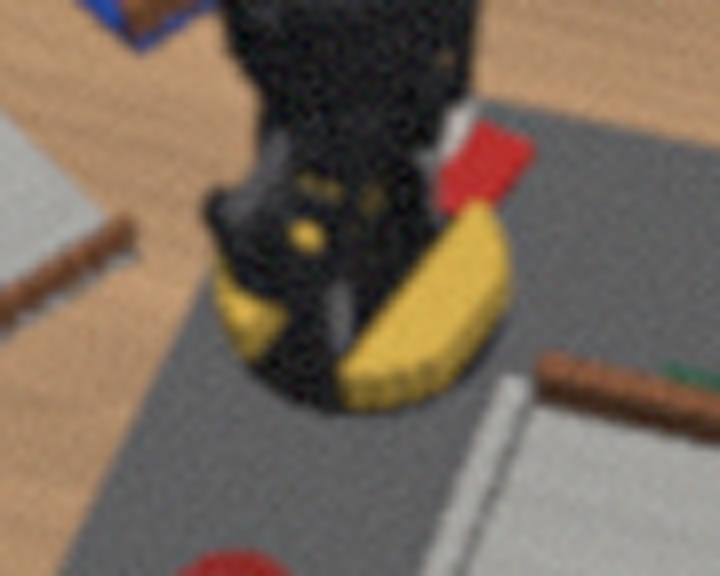

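The fingers are inside the slot with no force. I'll go a little deeper.

Emit:
apply_moves(motion="0.22 0 0 0.002 0; 0.22 0 0 0.004 0; 0.22 0 0 0.005 0; 0.22 0 0 0.005 0")

```text
clock: 9.98
eef_pos: [534.9, -65.2, 279.5]
tcp_rot: [-3.141, 0.0, 1.407]
contact_force: [-0.5, -0.9, -0.5]
opening: 0.611
```

Emit:
apply_moves(motion="0.22 0 0 0 0.02; 0.22 0 0 0 0.04; 0.22 0 0 0 0.06; 0.22 0 0 0 0.08; 0.22 0 0 0 0.1; 0.22 0 0 0 0.12; 0.22 0 0 0 0.14; 0.22 0 0 0 0.16; 0.22 0 0 0 0.18; 0.22 0 0 0 0.2; 0.22 0 0 0 0.2")

```text
clock: 10.9
eef_pos: [534.9, -65.2, 279.7]
tcp_rot: [-3.141, -0.0, 0.776]
contact_force: [0.9, -0.2, 0.1]
opening: 0.611
```

Run:
```python
from rig import r, grab_frame, spotter
from h import *
s=r.sense();p=np.array(s["eef_pos"]);print(p,s["tcp_rot"],s["contact_force"],s["wrist_torque"])
f=grab_frame("scene")
crop(f,proj(f,p+np.array([0,0,-175]))[0],(45,36),8,"pics/scene8.png")
```

```text
[534.94041988 -65.16315145 279.71267152] [-3.14140739e+00 -4.27707054e-05  7.75825977e-01] [ 0.89630721 -0.23665976  0.1310691 ] [ 0.01412694 -0.02936619  0.00819872]
pics/scene8.png (576, 720, 3)
```

View pics/scene8.png

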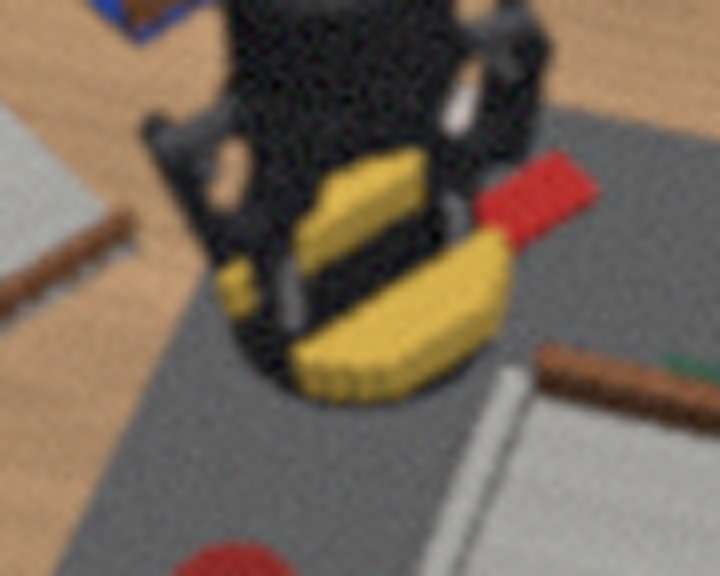

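The head and the red tongue (tip now at crop (575,185)) are turning clockwise with the fingers. I'll continue.

Emit:
apply_moves(motion="0.22 0 0 0 0.02; 0.22 0 0 0 0.04; 0.22 0 0 0 0.06; 0.22 0 0 0 0.08; 0.22 0 0 0 0.1; 0.22 0 0 0 0.12; 0.22 0 0 0 0.14; 0.22 0 0 0 0.16; 0.22 0 0 0 0.18; 0.22 0 0 0 0.2; 0.22 0 0 0 0.22; 0.22 0 0 0 0.24; 0.22 0 0 0 0.26; 0.22 0 0 0 0.27; 0.22 0 0 0 0.27")

```text
clock: 12.2
eef_pos: [535.5, -65.0, 279.9]
tcp_rot: [-3.141, -0.002, -0.069]
contact_force: [3.6, 2.9, -1.1]
opening: 0.607
```

Run:
```python
from rig import r, grab_frame, spotter
from h import *
s=r.sense();p=np.array(s["eef_pos"]);print(p,s["tcp_rot"],s["contact_force"],s["wrist_torque"])
f=grab_frame("scene")
crop(f,proj(f,p+np.array([0,0,-175]))[0]+[15,0],(50,36),8,"pics/scene9.png")
```

```text
[535.54503174 -65.00481557 279.8530136 ] [-3.14107456e+00 -1.60104277e-03 -6.89775038e-02] [ 3.5538676   2.91436506 -1.05830075] [ 0.55519193 -0.47647876  0.04865619]
pics/scene9.png (576, 800, 3)
```

View pics/scene9.png

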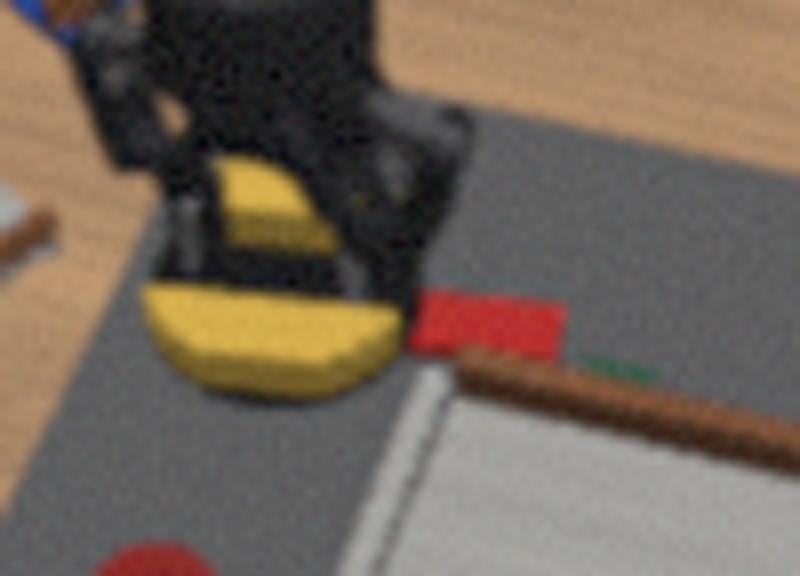

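Emit:
apply_moves(motion="0.22 0 0 0 0.01; 0.22 0 0 0 0.02; 0.22 0 0 0 0.03; 0.22 0 0 0 0.035; 0.22 0 0 0 0.04; 0.22 0 0 0 0.04")

```text
clock: 12.75
eef_pos: [535.6, -65.1, 279.9]
tcp_rot: [-3.141, -0.002, -0.194]
contact_force: [4.1, 2.4, -2.4]
opening: 0.614
```

Run:
```python
from rig import r, grab_frame, spotter
s=r.sense();print(s["eef_pos"],s["tcp_rot"],s["contact_force"],s["wrist_torque"],s["joint_efforts"][5])
```

```text
[535.63993056 -65.06507579 279.91211623] [-3.14091192e+00 -1.89668031e-03 -1.93543996e-01] [ 4.14501479  2.40354723 -2.44670149] [ 0.62750778 -0.7764795   0.0293762 ] 0.35878434777259827
```

Emit:
apply_moves(motion="0.22 0 0 0 0.01; 0.22 0 0 0 0.02; 0.22 0 0 0 0.025; 0.22 0 0 0 0.025")

```text
clock: 13.08
eef_pos: [535.8, -64.9, 279.9]
tcp_rot: [3.141, -0.002, -0.267]
contact_force: [5.3, 5.9, -2.8]
opening: 0.61
```

Run:
```python
from rig import r, grab_frame, spotter
from h import *
s=r.sense();p=np.array(s["eef_pos"]);print(p,s["tcp_rot"],s["contact_force"],s["wrist_torque"],s["joint_efforts"][5])
f=grab_frame("scene")
crop(f,proj(f,p+np.array([0,0,-175]))[0]+[15,0],(50,36),8,"pics/scene10.png")
```

```text
[535.77117641 -64.91381365 279.94539735] [ 3.14120389e+00 -2.43066226e-03 -2.66721799e-01] [ 5.26812675  5.92057383 -2.80779188] [ 0.95836566 -0.9917016   2.71827621] 3.1289025396108627
pics/scene10.png (576, 800, 3)
```

View pics/scene10.png

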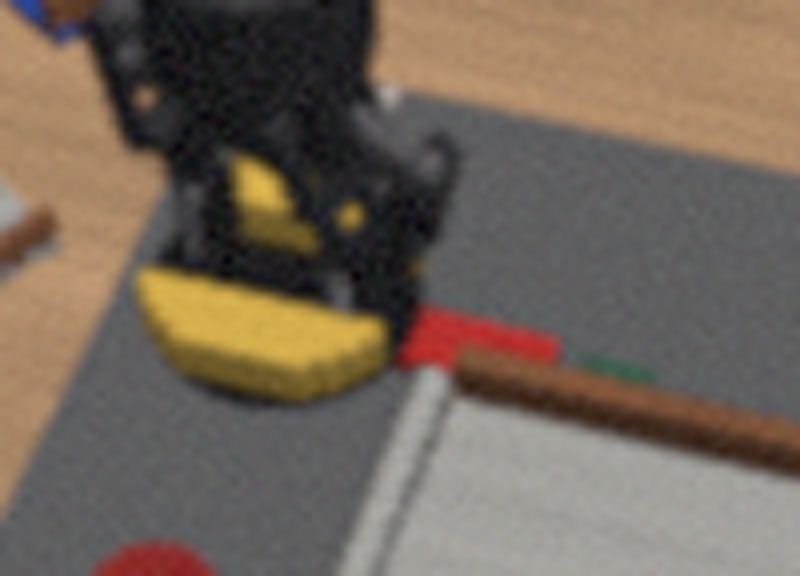

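Torque jumped to 2.7 N m, so it is at the hard stop. The tongue lies along the lip and points at the green mark (crop (615,370)). I'll centre the fingers in the slot, then withdraw straight up.

Emit:
apply_moves(motion="0.22 0 0 0 -0.01; 0.22 0 0 0 -0.03; 0.22 0 0 0 -0.05; 0.22 0 0 0 -0.06; 0.22 0 0 0 -0.06; 0.22 0 0 -0.01 -0.06; 0.22 0 0 -0.03 -0.06; 0.22 0 0 -0.06 -0.06; 0.22 0 0 -0.1 -0.06; 0.22 0 0 -0.14 -0.06; 0.22 0 0 -0.18 -0.06; 0.22 -0.04 0 -0.2 -0.06; 0.22 -0.08 0 -0.2 -0.06; 0.22 -0.12 0 -0.2 -0.06; 0.22 -0.15 0 -0.2 -0.06; 0.22 -0.15 0 -0.2 -0.06; 0.22 -0.15 0 -0.2 -0.06")

```text
clock: 14.55
eef_pos: [389.2, -24.5, 480.8]
tcp_rot: [3.141, -0.002, -0.085]
contact_force: [0.5, 0.7, -0.3]
opening: 0.611
```

Run:
```python
from rig import r, grab_frame, spotter
from h import *
s=r.sense();print(s["eef_pos"],s["tcp_rot"],s["contact_force"],s["wrist_torque"])
pose=(576.3,42.2,.0243)
L=[(w(pose,[(-30,-38,118),(-30,128,118)]),(0,0,255)),(w(pose,[(-44,-154,125.5),(-44,-11,98)]),(255,0,255))]
f=grab_frame("scene")
cv2.imwrite("pics/sceneF.png",f["img"][:,:,::-1])
crop(f,(320,220),(75,60),5,"pics/scene11.png",L)
```

```text
[389.21204126 -24.47561488 480.78364896] [ 3.14140680e+00 -2.07922385e-03 -8.49575438e-02] [ 0.51739184  0.70239533 -0.31899299] [-0.04606114 -0.07133403 -0.0148044 ]
pics/scene11.png (600, 750, 3)
```

View pics/scene11.png

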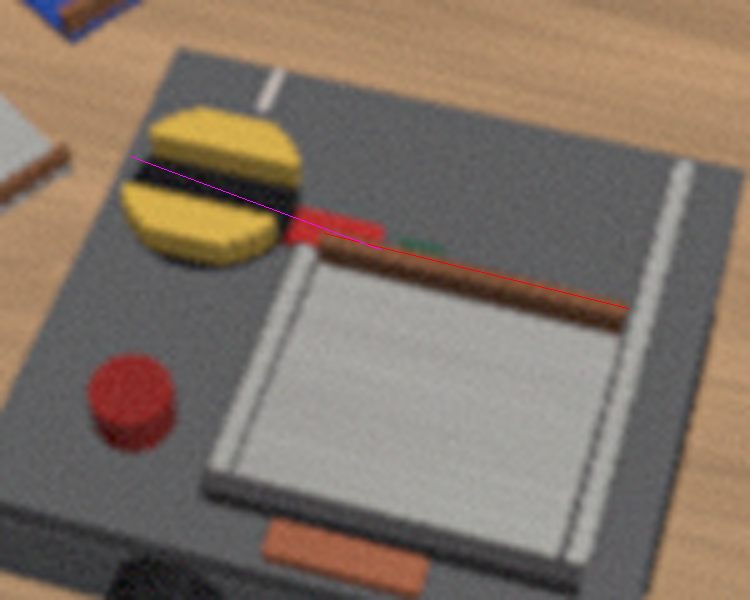

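View pics/sceneF.png

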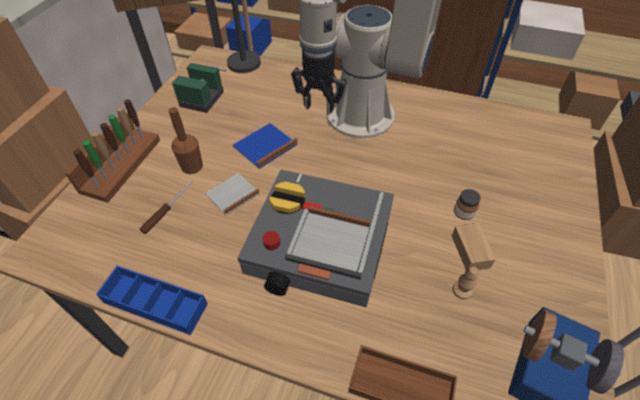

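The lip is on the home line, the tongue (crop (345,225)) lies beside the lip, and all the other things are in place. I'll check the final fastener angle more finely.

Run:
```python
from rig import r, grab_frame, spotter
from h import *
pose=(576.3,42.2,.0243)
def slot(l,zz,s):
    a=np.pi-l; u=np.array([np.cos(a),np.sin(a)]);n=np.array([-u[1],u[0]])*19*s
    c=np.array([-44,-106.])
    return w(pose,[(*(c+u*t+n),zz) for t in(-44,44)])
for n in("scene","top"):
    f=grab_frame(n)
    L=[(slot(1.57,125.5,s),(0,0,255)) for s in(1,-1)]+[(slot(1.42,125.5,s),(255,0,0)) for s in(1,-1)]
    crop(f,proj(f,w(pose,[(-44,-85,110)]))[0],(45,36),8,f"pics/{n}12.png",L)
    for l in (1.57,1.42):
        q=proj(f,slot(l,125.5,1));print(n,l,(q[1]-q[0])[1]/(q[1]-q[0])[0])
```

```text
pics/scene12.png (576, 720, 3)
scene 1.57 0.23963175671624382
scene 1.42 0.11669054051125713
pics/top12.png (576, 720, 3)
top 1.57 0.05745498870653072
top 1.42 -0.08993196017567302
```

View pics/scene12.png

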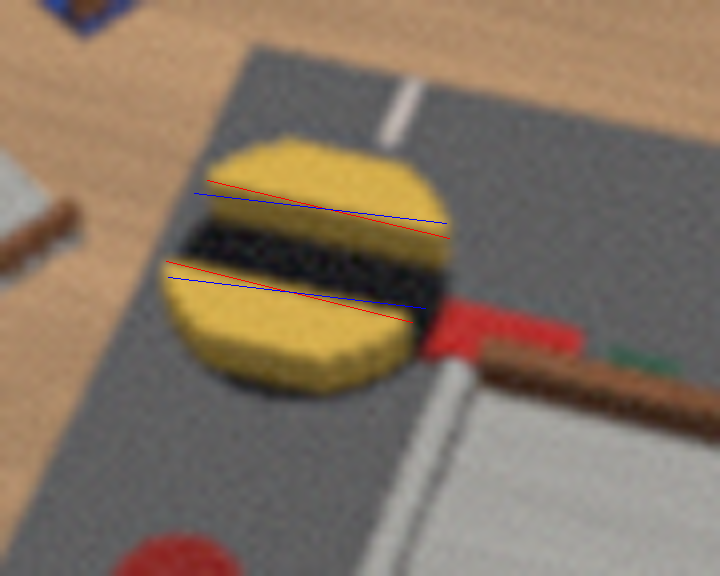

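View pics/top12.png

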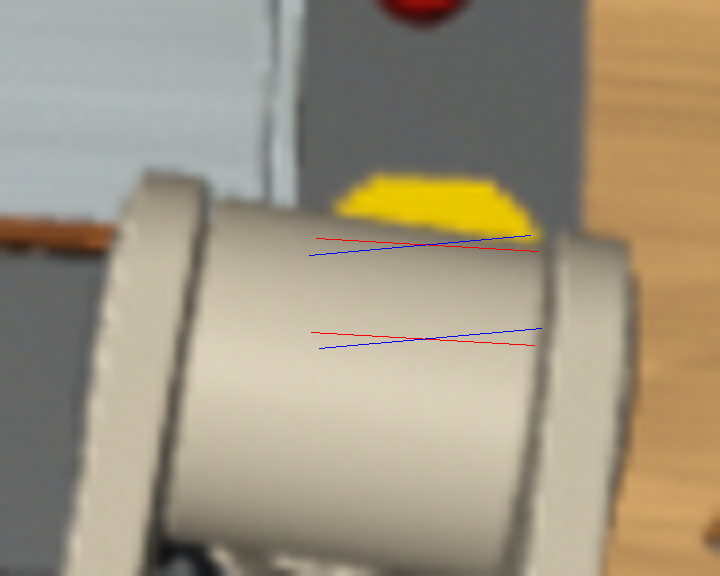

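The slot edge from (168,262) to (410,322) follows the 1.57 rad (red) line, not the 1.42 (blue) one. Handing in.

Run:
```python
from rig import r
print(r.sense()["clock"]); print(r.sign_off())
```

```text
14.7
the job is handed in; nothing more can be done
None
```

The cover is fully home and the yellow fastener is locked. I handed the job in at 14.7 s, with the fingers clear and the contact force near zero.

- **Cover:** I pushed the lip with two fingertips, low down, until the cover met the end stop. The force rose from about 5 N to 21 N with almost no motion, and the lip edge lies on the modelled home line.
- **Fastener:** I turned it clockwise with both fingertips in the slot until it stopped, where the torque rose from near zero to 2.7 N m. After I withdrew, the slot edge in the scene view followed the 1.57 rad line. The tongue lies along the outside of the lip, pointing at the green mark.
- **Other things:** in the last scene picture the tools and the rest look unmoved.

**Less certain:**
- The arm hid the fastener in the last top view, so the final angle was checked from the scene camera only.
- The two cameras disagreed by about 2 mm on the head's position. That was well within the slot's clearance.

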